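# Lock the sluice key into its rack

### The arm

A 6-joint arm with a two-finger parallel gripper is mounted at the origin on the work surface. World frame = base frame: x ahead of the robot, y to its left, z up, the work surface at z = 0. Lengths are in mm, angles in rad, forces in N, time in s.
With the tool pointing down it reaches from about 350 to 775 mm from the base axis. Payload 7.3 kg.
Tool frame: the origin (TCP) lies at the very end of the fingers, on their centre line; the grasp point (between the pads) lies 19 mm behind it; x points along the fingers, z is the direction in which the jaws open and shut, and the axes are right-handed (so a half turn about x gives the same grasp; the last joint's range is limited). The gripper opens to 92 mm and grips with 3 to 60 N. Pads are 19 mm wide; open, the fingers measure 130 mm over their backs; the gripper's body (75 mm by 190 mm) begins 47 mm behind the grasp point.
Start: joints at [-1.425, 0.342, 1.524, -0, 1.275, -0.146], TCP at [151.052, -502.82, 226.741] pointing down, gripper open.
Joint ranges: [-2.53, 2.53], [-0.77, 2.02], [0.04, 2.7], [-1, 4.14], [0.28, 2.66], [-3.11, 3.11]. Speed limits (rad/s): [2.57, 2.57, 3.14, 3.14, 3.14, 3.14].

### API

Orientations are given as [roll, pitch, yaw] about the fixed x, y, z axes, in that order (R = Rz(yaw) Ry(pitch) Rx(roll)).
In Python, from plant import * gives the robot as it stands.
- The arm moves only by the tool carry_out, never from a script. Its argument "rows" is a list of rows, each a list of 4 numbers: the shift along the world's x, y, z in mm, then the turn about the world's z in degrees. In form: [[x, y, z, twist], ...]. A call has 1 to 20 rows; each row is the pose to reach, as a shift and turn from the pose measured when the call began; what a row does not reach only later rows make up. A row lasts 1/12 s, in which the tool goes at most 41.7 mm and 7.16 degrees, less where a joint would pass 70% of its speed; a pose out of reach is approached as far as the arm can. A call with a gripper value outside its range is refused whole. "hand" is the finger opening in mm, from 0 to 91.8, set as the call begins (left out, the last holds). The fingers move at their own pace and stop on an object; the grip force is fixed at half the most. Time passes only in rows, so rows that repeat a pose let the fingers close. It gives the time, the measured TCP pose, the force and the opening at its end, in the units of the state.
- get_obs(): the state, without advancing time (a new reading comes with each control period).
- capture(name): name is "side" or "top" or "wrist"; returns the picture (384x512x3 uint8, red, green, blue); there is no depth.
- camera_info(name): a dict with "camera_matrix" (3x3 intrinsics, pixels), "pose" (4x4, takes a point from camera to world coordinates); the wrist camera has in their place "mount" (4x4, takes a point from camera to tool coordinates, whose origin is the TCP and whose axes are the tool frame's). Camera axes: x right, y down, z forward; pixel columns grow to the right and rows downward; lengths in mm; the calibration is good to about 2 mm. A picture is of the moment at which its call begins: read the wrist's pose just before it. camera_info takes no time and is no camera call.
- close_job(): hands the job in, once; it reports no verdict.
The state is a dict: "time": time; "joint_positions": joint angles; "dq": joint speeds; "tau": joint torques, N m; "tool_pos": TCP position; "tcp_rot": TCP orientation; "contact_force": force on the tool from outside, world axes, zero at the start; "moment": the same for the moment, N m; "grip_width": finger opening in mm.
Only numpy, scipy, OpenCV 4.12 (cv2) and the standard library are available. Lean on these libraries where they do the work, as an engineer would, in place of code of your own. Each camera call takes 0.05 s, during which the arm holds its last target. There are 200 camera calls.

### The job

Lock the bronze sluice key into its rack: swing the flat steel arm fully down over the key and the stud, then push the red-headed hitch pin along its channel right through the cross hole in the stud until its head is up against the stud, then swing the pin's loop over the stud's end and fully down flat. Leave the key lying in its saddles, and do not disturb the insulator, wedges, lamp, mug or tin.

Things in the scene. Friction and masses are not known exactly. Their poses are not given: they have to be found in the camera images.
- rack: green key rack, fixed on the shelf. Its origin is on the shelf surface under the axis of the upright stud; z is up. Rack places are given in its frame (x, y, z) in mm. Base plate 10 thick, x -60 to 205, y -123 to 112. Two dark saddles at x 80, y -62 and y 55 carry the key (floor z 26, top z 38).
- stud_top (a point): centre of the flat top end of the steel stud, at rack (0, 0, 86). The stud is a round upright shaft 24 in diameter; a 10 x 10 cross hole runs through it along the rack's y, centred at z 65
- channel (a point): middle of the floor of the green pin channel, at rack (0, -69, 56). It runs along the rack's y from y -112 to -26, is 18.4 wide between walls 8 high (tops at z 64), 26 wide outside
- bar_hinge (a point): middle of the arm's hinge axis, at rack (160, 0, 49); the axis is along the rack's y, between two green cheeks (y 24 to 32 either side, tops at z 62)
- bar (a joint): flat dark steel arm, rad. 0 = down and level toward the rack's -x, top face z 52, hard stop; positive = raised. Starts raised 0.85 to 1.25, leaning over the stud. 44 wide, 6 thick, slot for the stud 146 to 182 from the hinge axis. Stiff hinge (0.6 N m) that stays where left: about 5 to 8 N on its upper face 115 from the axis (between key and slot) moves it.
- bar_end (a point): middle of the free yellow end of the arm, 205 from the hinge axis
- pin: hitch pin lying loose in the channel along the rack's +y (its own +y). Red head 16 x 30 x 22 tall (x, y, z); origin under the head at its front face, back face at y -30. Brass pin 8 in diameter sticks out 34 in front, axis 9 above the origin. Home = head's front touching the stud: origin at rack (0, -12, 56). Starts 50 to 62 short of that; slides with 1 to 2 N on the back face.
- pin_tip (a point): tip of the brass pin, at (0, 34, 9) in the pin frame; at rack (0, 22, 65) when home
- loop (a joint): steel wire loop on the pin's head, rad. Hinge axis along x at (0, -12, 18) in the pin frame. 0 = flat toward the pin's +y (round the stud when home), hard stop; positive = raised. Starts raised 0.95 to 1.3. 43 wide, wire 5 thick, crossbar 46 from the hinge. A light spring draws it to 0 but friction holds it where left; 1 N on its tab swings it, clear over the stud's end.
- loop_tab (a point): centre of the loop's yellow thumb tab, 53 from its hinge; tab 26 wide, 14 long (44 to 58 from the hinge), 4 thick
- key: bronze sluice key lying loose in the saddles along the rack's y: shank 16 square, 250 long; 30 square socket at its -y end, 126 wide T handle at its +y end, total 293 long. Origin at the underside of the shank at mid length, near rack (80, 0, 26). Leave it lying there.
- insulator: white porcelain insulator, 52 tall, 42 across, standing loose on the rack's base plate on the far (+y) side of the stud; origin at its underside. Fragile: leave it alone.
- wedge0: rusty iron wedge, 90 x 32 x 31 tall, lying loose; origin at centre of underside. Bystander.
- wedge1: as wedge0
- wedge2: as wedge0
- lamp: red enamel hand lamp, 100 across, 190 tall with its wire handle; origin at centre of underside. Bystander.
- mug: blue mug, 80 across, 90 tall; origin at centre of underside. Bystander.
- tin: yellow tin, 70 across, 100 tall; origin at centre of underside. Bystander.

How it is judged (in metres and radians):
On the way, in this order (a step that is already met when the one before it is completed fails the run):
1. the arm is swung fully down over the key and stud, the pin not yet in the hole (value of joint bar below 0.06 rad and y of pin_tip in the frame of rack below -0.01 m), for 0.2 s.
2. the pin is pushed home through the cross hole, with the arm down and the loop still raised (value of joint bar below 0.06 rad and y of pin_tip in the frame of rack above 0.018 m and x of pin_tip in the frame of rack between -0.004 and 0.004 m and z of pin_tip in the frame of rack between 0.06 and 0.07 m and value of joint loop above 0.35 rad), for 0.2 s.
3. the loop is swung over the stud's end and down (value of joint bar below 0.06 rad and y of pin_tip in the frame of rack above 0.018 m and x of pin_tip in the frame of rack between -0.004 and 0.004 m and z of pin_tip in the frame of rack between 0.06 and 0.07 m and value of joint loop below 0.12 rad), for 0.2 s.
At the end, for the whole second after the job is handed in: The arm is down within 0.06 rad, the pin's tip sticks out of the stud (at least 18 mm past its axis, so the head is within 4 mm of the stud; tip within 4 mm of the hole's axis sideways and 5 mm in height), the loop is within 0.12 rad of flat, the key lies in its saddles, and pin and key are at rest (all of step 3 and z of key in the frame of rack between 0.02 and 0.032 m and linear speed of each of pin, key below 0.02 m/s); the robot touches nothing.
It fails at once if the key is shifted by more than 15 mm (distance of key from where it was at the start of the episode above 0.015 m).
It fails at once if a bystander is moved by more than 20 mm (distance of any of insulator, wedge0, wedge1, wedge2, lamp, mug, tin from where it was at the start of the episode above 0.02 m).
It fails at once if the insulator is tipped (angle between insulator's own z axis and vertical above 0.3 rad).
It also fails if it takes over 48 s, if anything falls off the work surface, if the arm or the gripper's body presses on something with over 40 N, if the wrist force passes 120 N, or if a joint passes its speed limit or range.

## Working session

There is one attempt and no reset: what is moved stays moved. The work goes in short steps, Python scripts to look and compute and a tool call to move; the robot and the scene stay as the last step left them, time stands still between calls to the robot, and variables do not carry over. Pictures are saved under pics/ and viewed, about 8 in all and at most 12, crops included, and the job is handed in when it is done.

Besides the shell and the picture viewer there is one more tool, called as name(argument=value, ...), one argument or row to a line, values as JSON. carry_out: Moves the arm, as the interface text tells. Its arguments: {"type":"object","properties":{"rows":{"type":"array"},"hand":{"type":"number"}},"required":["rows"]}

```bash
ls; mkdir -p pics
python3 - <<'E'
from plant import *
import cv2,numpy as np
np.set_printoptions(precision=4,suppress=True)
for n in ["side","top"]:
    cv2.imwrite(f"pics/{n}0.png",cv2.resize(capture(n)[:,:,::-1],(800,600),interpolation=cv2.INTER_CUBIC))
    print(n,camera_info(n))
print(camera_info("wrist"));print(get_obs())
E
```

```text
pics
side {'camera_matrix': array([[434.6029,   0.    , 258.0122],
       [  0.    , 434.6029, 192.4248],
       [  0.    ,   0.    ,   1.    ]]), 'pose': array([[ -0.9838,  -0.1303,   0.1234, 310.0473],
       [ -0.1794,   0.7056,  -0.6855, 872.1916],
       [  0.0022,  -0.6965,  -0.7175, 968.0646],
       [  0.    ,   0.    ,   0.    ,   1.    ]])}
top {'camera_matrix': array([[364.7694,   0.    , 261.4357],
       [  0.    , 364.7694, 196.8779],
       [  0.    ,   0.    ,   1.    ]]), 'pose': array([[   0.042 ,   -0.975 ,    0.2182,  245.0763],
       [  -0.9991,   -0.0407,    0.0104,   11.6871],
       [  -0.0013,   -0.2184,   -0.9759, 1174.9673],
       [   0.    ,    0.    ,    0.    ,    1.    ]])}
{'camera_matrix': array([[310.9723,   0.    , 257.6358],
       [  0.    , 310.9723, 186.3956],
       [  0.    ,   0.    ,   1.    ]]), 'mount': array([[  -0.0008,   -0.3055,    0.9522, -158.4446],
       [  -0.0001,   -0.9522,   -0.3055,   83.5986],
       [   1.    ,   -0.0003,    0.0007,    0.0669],
       [   0.    ,    0.    ,    0.    ,    1.    ]])}
{'time': 0.1, 'joint_positions': array([-1.425 ,  0.3427,  1.5249, -0.    ,  1.2754, -0.146 ]), 'dq': array([ 0.0011, -0.0009, -0.0017, -0.0003, -0.0013, -0.001 ]), 'tau': array([  0.0012, -43.2004, -24.4696,   0.0719,   0.0526,  -0.0001]), 'tool_pos': array([ 151.0001, -502.4465,  226.1183]), 'tcp_rot': array([2.996 , 1.5694, 1.717 ]), 'contact_force': array([ 0.7832,  0.2597, -0.2723]), 'moment': array([ 0.0214,  0.0331, -0.021 ]), 'grip_width': 91.65203279031483}
```

View pics/side0.png

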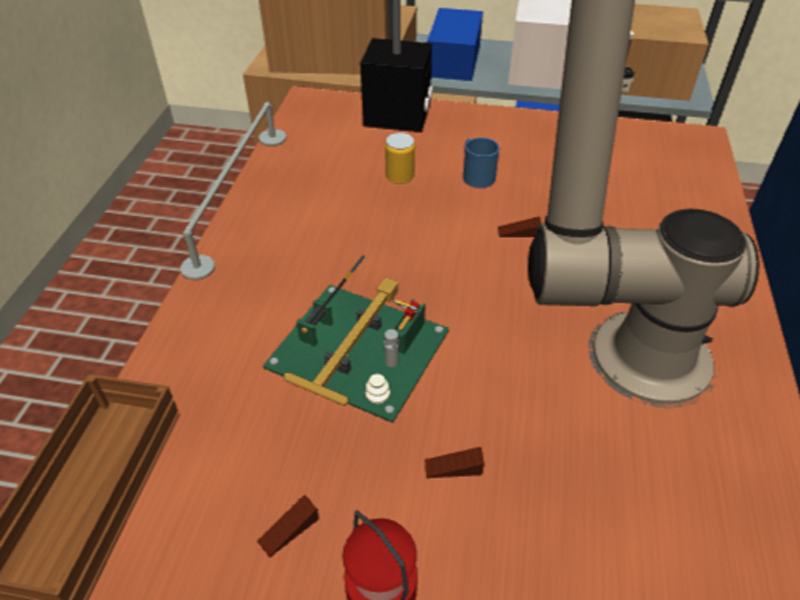

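View pics/top0.png

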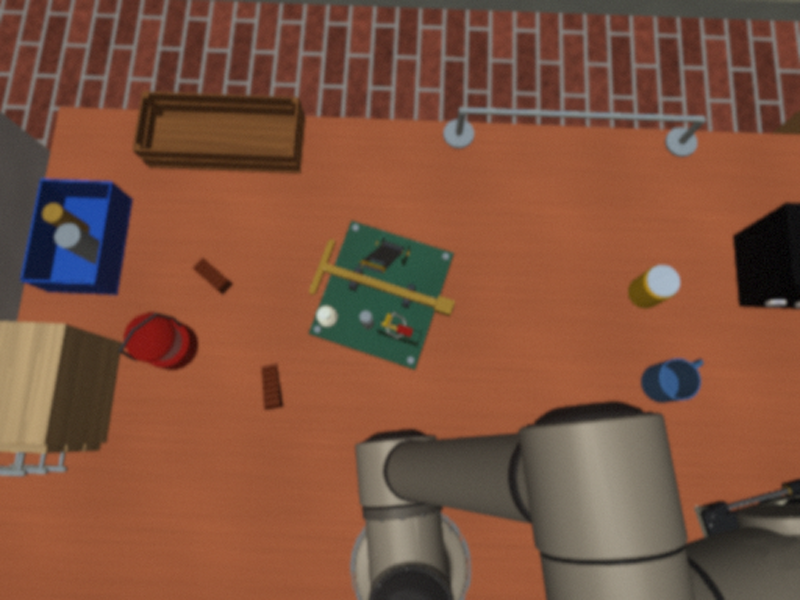

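The side view shows the rack corners at about (265,366), (330,288), (448,328) and (393,420). The top view shows them at (352,222), (453,254), (414,369) and (310,331). The insulator end is the rack's +y, toward world +y. The arm and loop are raised.

```bash
cat > h.py <<'E'
from plant import *
import numpy as np,cv2
from scipy.optimize import least_squares
from scipy.spatial.transform import Rotation as R
np.set_printoptions(precision=3,suppress=True)
def cam(n,obs=None):
    c=camera_info(n)
    if n!="wrist": return c["camera_matrix"],c["pose"]
    T=np.eye(4);T[:3,:3]=R.from_euler("xyz",obs["tcp_rot"]).as_matrix();T[:3,3]=obs["tool_pos"]
    return c["camera_matrix"],T@c["mount"]
def proj(K,P,X):
    c=(np.atleast_2d(X)-P[:3,3])@P[:3,:3]@K.T
    return c[:,:2]/c[:,2:]
def world(p,X):
    c,s=np.cos(p[2]),np.sin(p[2]);X=np.atleast_2d(X)
    return np.c_[p[0]+c*X[:,0]-s*X[:,1],p[1]+s*X[:,0]+c*X[:,1],X[:,2]]
def fit(views,p0):  # views: (K,P,rackpts,pix)
    f=lambda p:np.concatenate([(proj(K,P,world(p,X))-u).ravel() for K,P,X,u in views])
    r=least_squares(f,p0,x_scale=[100,100,1],loss="soft_l1");return r.x,r.fun if 0 else f(r.x)
E
python3 - <<'E'
from h import *
C=np.array([[205,112,10],[205,-123,10],[-60,-123,10],[-60,112,10.]])
t=np.array([[352,222],[453,254],[414,369],[310,331.]])*.64
s=np.array([[265,366],[330,288],[448,328],[393,420.]])*.64
p,r=fit([(*cam("top"),C,t),(*cam("side"),C,s)],[500,50,0]);print(p,np.degrees(p[2]),r)
for n in("stud",(0,0,86)),("hinge",(160,0,49)): print(n[0],world(p,n[1]),proj(*cam("top"),world(p,n[1]))/.64,proj(*cam("side"),world(p,n[1]))/.64)
o=get_obs();Rt=R.from_euler("xyz",o["tcp_rot"]).as_matrix();print(Rt)
# tcp so wrist cam centre sees rack mid
E
```

```text
[467.266 109.592  -0.286] -16.39336942732002 [-1.291 -1.465  0.076 -0.642 -0.357  0.766 -2.498  1.73  -1.585 -1.324
 -0.043 -3.446  1.321 -0.794  0.115 -0.239]
stud [[467.266 109.592  86.   ]] [[363.864 316.458]] [[391.711 332.928]]
hinge [[620.761  64.435  49.   ]] [[391.375 248.519]] [[314.828 316.802]]
[[-0.     0.958  0.288]
 [ 0.001  0.288 -0.958]
 [-1.     0.    -0.001]]
```

carry_out(
  rows=[
    [0, 0, 41, 0],
    [40, 57, 82, -7],
    [62, 86, 112, -14],
    [84, 120, 112, -21],
    [106, 150, 112, -28],
    [128, 181, 112, -33],
    [150, 212, 112, -33],
    [172, 243, 112, -33],
    [194, 275, 112, -33],
    [216, 306, 112, -33],
    [238, 337, 112, -33],
    [260, 368, 112, -33],
    [282, 400, 112, -33],
    [304, 431, 112, -33],
    [326, 462, 112, -33],
    [348, 493, 112, -33],
    [370, 525, 112, -33],
    [392, 556, 112, -33],
    [412, 584, 112, -33],
    [412, 584, 112, -33],
  ],
  hand=0,
)

```text
time: 1.77
tool_pos: [564.9, 86.4, 336.2]
tcp_rot: [-2.556, 1.567, 1.877]
contact_force: [0.0, 0.4, -0.1]
grip_width: 0.0
```

Run:
```python
from h import *
o=get_obs();im=capture("wrist");print(o["time"],o["tool_pos"],o["tcp_rot"],o["grip_width"],o["contact_force"])
import json;json.dump([list(o["tool_pos"]),list(o["tcp_rot"])],open("w1.json","w"))
cv2.imwrite("pics/w1.png",cv2.resize(im[:,:,::-1],(800,600),interpolation=cv2.INTER_CUBIC))
K,P=cam("wrist",o);p=[467.266,109.592,-.286]
for q in [(0,0,86),(160,0,49),(0,-26,56),(0,-112,56)]:print(q,proj(K,P,world(p,q))/.64)
```

```text
1.7667 [564.914  86.44  336.205] [-2.556  1.567  1.877] 0.007611379937319919 [ 0.022  0.352 -0.148]
(0, 0, 86) [[408.323 345.659]]
(160, 0, 49) [[409.771 163.101]]
(0, -26, 56) [[434.696 333.121]]
(0, -112, 56) [[522.881 333.722]]
```

View pics/w1.png

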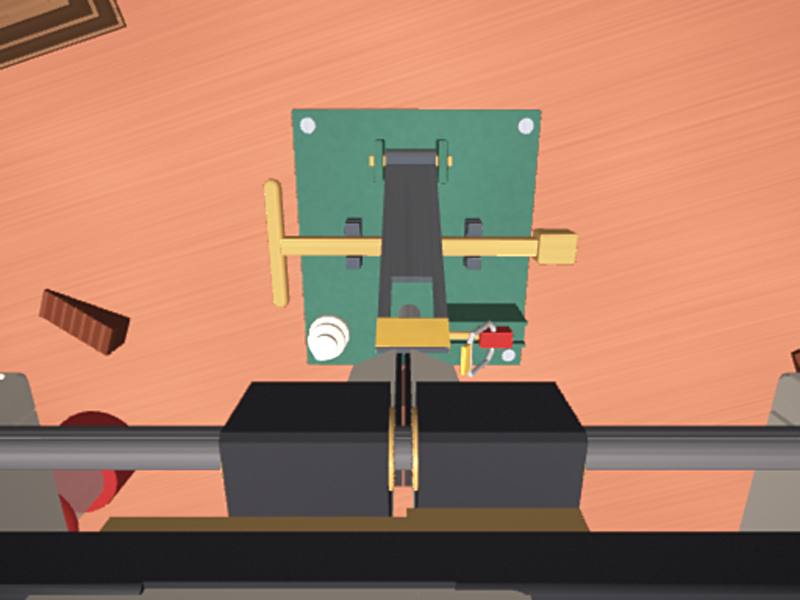

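The wrist view shows the base plate corners at (292,110), (541,110), (521,364) and (307,364), and the hinge at (410,160). The yellow arm end is at (412,333), the red head spans x 479 to 513 at row 338, and the tab is at (466,360).

Run:
```python
from h import *
import json
a=json.load(open("w1.json"));o=dict(tool_pos=a[0],tcp_rot=a[1]);K,P=cam("wrist",o)
C=np.array([[205,112,10],[205,-123,10],[-60,-123,10],[-60,112,10.]])
t=np.array([[352,222],[453,254],[414,369],[310,331.]])*.64
s=np.array([[265,366],[330,288],[448,328],[393,420.]])*.64
w=np.array([[292,110],[541,110],[521,364],[307,364]])*.64
for v in ([(K,P,C,w)],[(*cam("top"),C,t),(*cam("side"),C,s),(K,P,C,w)]):
    p,r=fit(v,[467,110,-.286]);print(p,np.degrees(p[2]),r[-8:])
    def at(u,z):
        d=P[:3,:3]@np.linalg.solve(K,[u[0]*.64,u[1]*.64,1]);X=P[:3,3]+d*(z-P[2,3])/d[2]
        c,s_=np.cos(p[2]),np.sin(p[2]);x,y=X[:2]-p[:2];return np.array([c*x+s_*y,-s_*x+c*y,z])
    print("head front/back",at((479,338),78),at((513,338),78),"plate corner bolts",at((307,125),12))
    for th in(.8,.9,1,1.1,1.2,1.3):
        e=lambda r,n:[160-r*np.cos(th)+n*np.sin(th),0,49+r*np.sin(th)+n*np.cos(th)]
        l=(0,-80+53*np.cos(th),74+53*np.sin(th))
        print(th,"end top/slot start px",proj(K,P,world(p,[e(205,3),e(146,3)])).ravel()/.64,"tab",proj(K,P,world(p,l))/.64)
```

```text
[468.457 107.409  -0.28 ] -16.062838762273618 [-0.849 -0.632  0.712 -0.489 -0.197  1.172  0.28   0.941]
head front/back [  2.52  -63.955  78.   ] [  2.574 -95.531  78.   ] plate corner bolts [190.832  97.194  12.   ]
0.8 end top/slot start px [412.596 385.217 411.982 307.602] tab [[460.509 356.335]]
0.9 end top/slot start px [413.135 373.809 412.308 297.361] tab [[465.607 358.115]]
1 end top/slot start px [413.702 358.041 412.636 284.644] tab [[471.111 359.708]]
1.1 end top/slot start px [414.286 337.543 412.963 269.425] tab [[476.956 361.091]]
1.2 end top/slot start px [414.876 312.07  413.279 251.758] tab [[483.071 362.241]]
1.3 end top/slot start px [415.454 281.575 413.579 231.789] tab [[489.379 363.139]]
[468.15  107.909  -0.282] -16.16291780058507 [-0.863 -0.458  0.647 -0.016 -0.516  1.511 -0.002  1.065]
head front/back [  3.065 -64.345  78.   ] [  3.175 -95.922  78.   ] plate corner bolts [191.095  97.132  12.   ]
0.8 end top/slot start px [412.061 385.781 411.586 308.152] tab [[460.029 356.87 ]]
0.9 end top/slot start px [412.613 374.409 411.925 297.935] tab [[465.121 358.66 ]]
1 end top/slot start px [413.199 358.681 412.271 285.242] tab [[470.619 360.265]]
1.1 end top/slot start px [413.81  338.227 412.618 270.049] tab [[476.458 361.659]]
1.2 end top/slot start px [414.435 312.801 412.961 252.408] tab [[482.568 362.821]]
1.3 end top/slot start px [415.057 282.355 413.29  232.466] tab [[488.87 363.73]]
```

The arm is raised about 1.06 rad, and the pin front is at y -64, 52 mm short. Next I work out the rows for pressing the arm down.

```bash
cat >> h.py <<'E'
RP=[468.3,107.8,-.282]
def rows(pts,p=RP):
    o=get_obs()["tool_pos"]
    return np.round(world(p,np.array(pts,float))-o).astype(int).tolist()
E
python3 - <<'E'
from h import *
L=[(125,0,300),(125,0,262),(125,0,224),(125,0,188)]
for th in np.linspace(1.14,.12,16):
    r=108+22*th/1.06
    L.append((160-r*np.cos(th)+3*np.sin(th)+9.5,0,49+r*np.sin(th)+3*np.cos(th)))
print(rows(L)); print(np.round(L[-1]), np.round(L[4]))
E
```

```text
[[25, -11, -36], [25, -11, -74], [25, -11, -112], [25, -11, -148], [17, -9, -167], [10, -7, -172], [3, -5, -177], [-3, -3, -183], [-9, -2, -189], [-14, 0, -196], [-19, 1, -203], [-23, 3, -210], [-27, 4, -217], [-30, 5, -225], [-33, 5, -233], [-35, 6, -240], [-36, 6, -248], [-37, 7, -256], [-38, 7, -264], [-38, 7, -271]]
[60.  0. 65.] [117.   0. 170.]
```

carry_out(
  rows=[
    [25, -11, -36, 0],
    [25, -11, -74, 0],
    [25, -11, -112, 0],
    [25, -11, -148, 0],
    [17, -9, -167, 0],
    [10, -7, -172, 0],
    [3, -5, -177, 0],
    [-3, -3, -183, 0],
    [-9, -2, -189, 0],
    [-14, 0, -196, 0],
    [-19, 1, -203, 0],
    [-23, 3, -210, 0],
    [-27, 4, -217, 0],
    [-30, 5, -225, 0],
    [-33, 5, -233, 0],
    [-35, 6, -240, 0],
    [-36, 6, -248, 0],
    [-37, 7, -256, 0],
    [-38, 7, -264, 0],
    [-38, 7, -271, 0],
  ],
)

```text
time: 3.48
tool_pos: [525.1, 91.3, 64.2]
tcp_rot: [-1.766, 1.567, 2.667]
contact_force: [-1.4, -0.2, 3.4]
grip_width: 0.6
```

carry_out(
  rows=[
    [0, 0, -4, 0],
    [0, 0, -8, 0],
    [0, 0, -11, 0],
    [0, 0, -12, 0],
    [0, 0, -13, 0],
    [0, 0, -13, 0],
  ],
)

```text
time: 3.98
tool_pos: [524.8, 91.3, 52.1]
tcp_rot: [-1.724, 1.567, 2.709]
contact_force: [-6.3, 0.9, 12.8]
grip_width: 0.6
```

Run:
```python
from h import *
print(get_obs()["joint_positions"]); print(rows([(62,0,90),(62,0,190),(0,-140,190)]))
```

```text
[0.027 0.561 1.715 0.002 0.87  1.876]
[[3, -1, 38], [3, -1, 138], [-95, -118, 138]]
```

carry_out(
  rows=[
    [0, 0, 30, 0],
    [0, 0, 70, 0],
    [0, 0, 110, 0],
    [0, 0, 138, 7],
    [-16, -20, 138, 14],
    [-32, -40, 138, 21],
    [-48, -60, 138, 28],
    [-64, -80, 138, 35],
    [-80, -100, 138, 42],
    [-95, -118, 138, 49],
    [-95, -118, 138, 56],
    [-95, -118, 138, 63],
    [-95, -118, 138, 70],
    [-95, -118, 138, 77],
    [-95, -118, 138, 84],
    [-95, -118, 138, 90],
    [-95, -118, 138, 90],
    [-95, -118, 138, 90],
  ],
)

```text
time: 5.48
tool_pos: [430.0, -26.9, 190.1]
tcp_rot: [-1.562, 1.567, -1.846]
contact_force: [-0.2, 0.1, -0.3]
grip_width: 0.4
```

Run:
```python
from h import *
import json
o=get_obs();im=capture("wrist");print(o["time"],o["tool_pos"],o["tcp_rot"],o["contact_force"])
json.dump([list(o["tool_pos"]),list(o["tcp_rot"])],open("w2.json","w"))
cv2.imwrite("pics/w2.png",cv2.resize(im[:,:,::-1],(800,600),interpolation=cv2.INTER_CUBIC))
K,P=cam("wrist",o)
for q in [(0,0,86),(160,0,49),(-9.2,-26,64),(-9.2,-112,64),(9.2,-26,64),(9.2,-112,64),(205,-123,10),(-60,-123,10),(-60,112,10)]:print(q,proj(K,P,world(RP,q))/.64)
```

```text
5.4833 [430.022 -26.904 190.129] [-1.562  1.567 -1.846] [-0.21   0.089 -0.332]
(0, 0, 86) [[399.533   9.248]]
(160, 0, 49) [[691.088  25.064]]
(-9.2, -26, 64) [[382.808  73.933]]
(-9.2, -112, 64) [[384.843 232.237]]
(9.2, -26, 64) [[417.075  73.88 ]]
(9.2, -112, 64) [[415.935 232.195]]
(205, -123, 10) [[691.857 232.352]]
(-60, -123, 10) [[315.604 232.869]]
(-60, 112, 10) [[ 291.514 -185.718]]
```

View pics/w2.png

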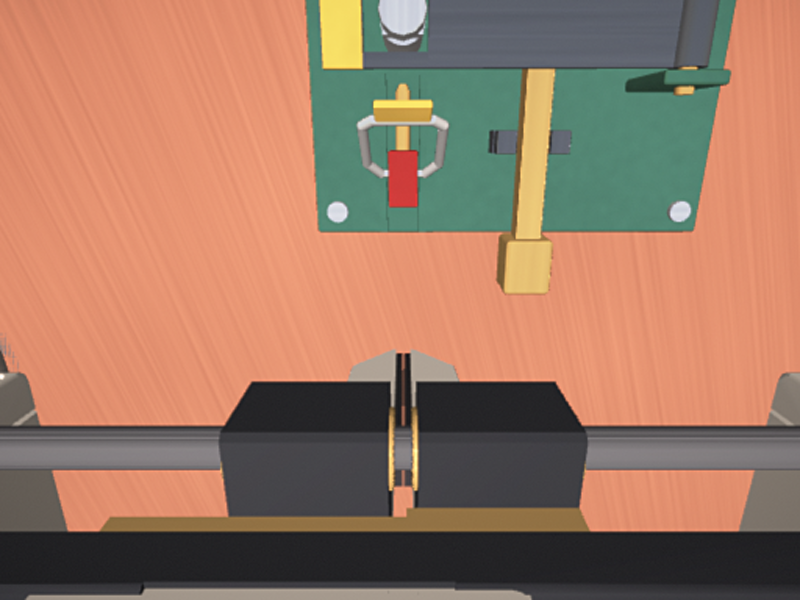

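The picture shows the arm down flat with the stud at (402,10) in its slot. The red head sits at (403,180) between walls at 387 and 419, so the rack is about 1.4 mm further in x than I had. The loop is raised.

```bash
sed -i 's/RP=\[468.3,107.8/RP=[469.7,107.4/' h.py
python3 - <<'E'
from h import *
L=[(0,-130,160),(0,-126,125),(0,-125,95),(0,-125,75),(0,-124,70)]+[(0,y,70) for y in (-118,-112,-107,-102,-97,-92,-87,-82,-77,-72,-67,-63,-60)]
print(rows(L))
E
```

```text
[[4, 9, -30], [5, 13, -65], [5, 14, -95], [5, 14, -115], [5, 15, -120], [7, 21, -120], [9, 27, -120], [10, 31, -120], [11, 36, -120], [13, 41, -120], [14, 46, -120], [16, 51, -120], [17, 56, -120], [18, 60, -120], [20, 65, -120], [21, 70, -120], [22, 74, -120], [23, 77, -120]]
```

carry_out(
  rows=[
    [4, 9, -30, 0],
    [5, 13, -65, 0],
    [5, 14, -95, 0],
    [5, 14, -115, 0],
    [5, 15, -120, 0],
    [7, 21, -120, 0],
    [9, 27, -120, 0],
    [10, 31, -120, 0],
    [11, 36, -120, 0],
    [13, 41, -120, 0],
    [14, 46, -120, 0],
    [16, 51, -120, 0],
    [17, 56, -120, 0],
    [18, 60, -120, 0],
    [20, 65, -120, 0],
    [21, 70, -120, 0],
    [22, 74, -120, 0],
    [23, 77, -120, 0],
    [23, 77, -120, 0],
  ],
)

```text
time: 7.12
tool_pos: [453.1, 50.8, 70.0]
tcp_rot: [-1.64, 1.567, -1.924]
contact_force: [-0.2, -0.6, 0.0]
grip_width: 0.6
```

Run:
```python
from h import *
o=get_obs();im=capture("wrist");print(o["time"],o["tool_pos"],o["contact_force"])
cv2.imwrite("pics/w3.png",cv2.resize(im[:,:,::-1],(800,600),interpolation=cv2.INTER_CUBIC))
K,P=cam("wrist",o)
for q in [(0,0,86),(0,-12,78),(0,-42,78),(0,22,65)]:print(q,proj(K,P,world(RP,q))/.64)
```

```text
7.1167 [453.056  50.776  70.049] [-0.152 -0.587  0.033]
(0, 0, 86) [[401.251 221.943]]
(0, -12, 78) [[401.401 255.183]]
(0, -42, 78) [[401.57  342.014]]
(0, 22, 65) [[401.309 142.399]]
```

View pics/w3.png

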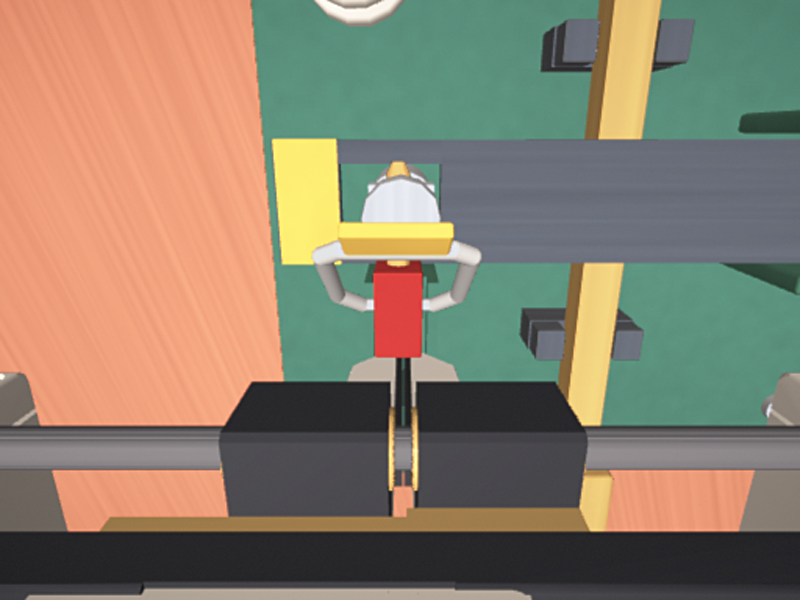

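The pin tip already shows beyond the stud at (398,167). The head's back edge is at row 357 and home is about 342, so roughly 5 mm remain.

carry_out(
  rows=[
    [0, 2, 0, 0],
    [1, 4, 0, 0],
    [1, 5, 0, 0],
    [2, 6, 0, 0],
    [2, 7, 0, 0],
    [2, 8, 0, 0],
    [2, 8, 0, 0],
    [2, 8, 0, 0],
  ],
)

```text
time: 7.83
tool_pos: [454.6, 57.8, 69.9]
tcp_rot: [-1.733, 1.565, -2.015]
contact_force: [-1.0, -5.6, -0.5]
grip_width: 0.3
```

carry_out(
  rows=[
    [1, 2, 0, 0],
    [1, 2, 0, 0],
    [-4, -14, 0, 0],
    [-7, -24, 10, 0],
    [-7, -24, 45, 0],
    [-7, -24, 80, 0],
    [-7, -24, 80, 0],
  ],
)

```text
time: 8.42
tool_pos: [451.0, 33.2, 156.2]
tcp_rot: [-0.301, 1.56, -0.584]
contact_force: [1.4, 0.4, 1.7]
grip_width: 0.2
```

Run:
```python
from h import *
o=get_obs();im=capture("wrist");print(o["time"],o["tool_pos"],o["contact_force"])
cv2.imwrite("pics/w4.png",cv2.resize(im[:,:,::-1],(800,600),interpolation=cv2.INTER_CUBIC))
K,P=cam("wrist",o)
for q in [(0,0,86),(0,-12,78),(0,-42,78),(0,22,65)]:print(q,proj(K,P,world(RP,q))/.64)
for th in(.6,.8,.9,1,1.1,1.2):print(th,proj(K,P,world(RP,(0,-24+53*np.cos(th)-2*np.sin(th),74+53*np.sin(th)+2*np.cos(th))))/.64)
```

```text
8.4167 [451.041  33.234 156.157] [1.391 0.432 1.732]
(0, 0, 86) [[393.543 150.541]]
(0, -12, 78) [[393.86  176.275]]
(0, -42, 78) [[394.294 238.483]]
(0, 22, 65) [[393.549 101.256]]
0.6 [[392.82  103.917]]
0.8 [[392.777 122.27 ]]
0.9 [[392.779 133.336]]
1 [[392.799 145.459]]
1.1 [[392.835 158.441]]
1.2 [[392.887 172.053]]
```

View pics/w4.png

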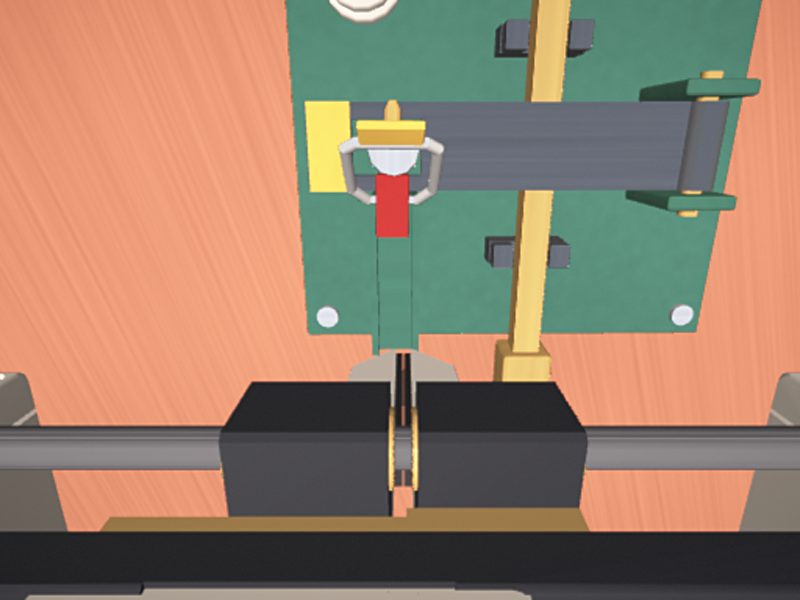

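The pin is home: the head spans rows 175 to 237 as predicted, and the tip shows at row 101 beyond the stud. The tab is at (392,132), so the loop angle is about 0.9 and still raised.

Run:
```python
from h import *
L=[(0,-50,155),(0,-20,150),(0,5,140),(0,7,130)]
for th in np.linspace(.98,0.03,14): L.append((0,-24+53*np.cos(th)+ (1.5 if th<.4 else 0),74+58*np.sin(th)+2*np.cos(th)))
L.append((0,30.5,75))
print(rows(L))
```

```text
[[6, 26, 1], [14, 55, -4], [21, 79, -14], [22, 81, -24], [21, 79, -30], [22, 82, -33], [23, 85, -35], [24, 88, -38], [25, 90, -41], [25, 93, -45], [26, 95, -48], [26, 96, -52], [27, 99, -55], [28, 101, -59], [28, 102, -63], [28, 103, -68], [28, 103, -72], [28, 103, -76], [28, 103, -79]]
```

carry_out(
  rows=[
    [6, 26, 1, 0],
    [14, 55, -4, 0],
    [21, 79, -14, 0],
    [22, 81, -24, 0],
    [21, 79, -30, 0],
    [22, 82, -33, 0],
    [23, 85, -35, 0],
    [24, 88, -38, 0],
    [25, 90, -41, 0],
    [25, 93, -45, 0],
    [26, 95, -48, 0],
    [26, 96, -52, 0],
    [27, 99, -55, 0],
    [28, 101, -59, 0],
    [28, 102, -63, 0],
    [28, 103, -68, 0],
    [28, 103, -72, 0],
    [28, 103, -76, 0],
    [28, 103, -79, 0],
    [28, 103, -79, 0],
  ],
)

```text
time: 10.13
tool_pos: [478.2, 136.5, 74.5]
tcp_rot: [-0.419, 1.563, -0.703]
contact_force: [-0.1, 0.5, 3.8]
grip_width: 0.7
```

Run:
```python
from h import *
o=get_obs();print(o["time"],o["tool_pos"],o["contact_force"],rows([(0,30.5,75)]))
```

```text
10.1333 [478.177 136.48   74.453] [-0.104  0.543  3.799] [[0, 0, 1]]
```

carry_out(
  rows=[
    [0, 0, -1, 0],
    [0, 0, -1, 0],
    [0, 0, 20, 0],
    [0, 0, 60, 0],
    [0, 0, 100, 0],
    [-25, -40, 110, 0],
    [-35, -80, 110, 0],
    [-40, -110, 110, 0],
    [-40, -110, 110, 0],
    [-40, -110, 110, 0],
  ],
)

```text
time: 10.97
tool_pos: [437.8, 25.0, 184.6]
tcp_rot: [-0.417, 1.562, -0.704]
contact_force: [-0.1, 1.1, 0.1]
grip_width: 0.3
```

Run:
```python
from h import *
o=get_obs();im=capture("wrist");print(o["time"],o["tool_pos"],o["contact_force"])
cv2.imwrite("pics/w5.png",cv2.resize(im[:,:,::-1],(800,600),interpolation=cv2.INTER_CUBIC))
K,P=cam("wrist",o)
for q in [(0,0,86),(0,-12,78),(0,-42,78),(0,22,65)]:print(q,proj(K,P,world(RP,q))/.64)
for th in(0,.1,.2,.4,.6):print(th,proj(K,P,world(RP,[(0,-24+r*np.cos(th)-2*np.sin(th),74+r*np.sin(th)+2*np.cos(th)) for r in(44,58)])).ravel()/.64)
```

```text
10.9667 [437.8    24.956 184.616] [-0.051  1.123  0.121]
(0, 0, 86) [[414.421 124.27 ]]
(0, -12, 78) [[413.906 148.789]]
(0, -42, 78) [[413.813 206.41 ]]
(0, 22, 65) [[413.282  80.849]]
0 [413.895  82.899 413.942  52.431]
0.1 [414.154  82.943 414.293  51.659]
0.2 [414.416  83.962 414.653  52.21 ]
0.4 [414.937  89.053 415.38   57.583]
0.6 [415.427  98.254 416.08   68.931]
```

View pics/w5.png

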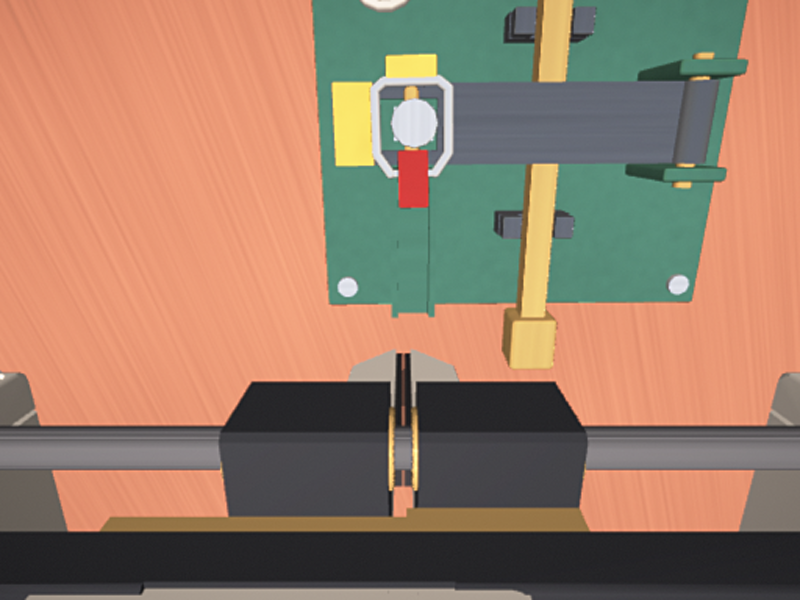

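The loop now lies round the stud with its tab at (411,66), and the key and arm are in place. The head front is at row 152 against 149 predicted. I'll enlarge that gap to check it before handing in.

Run:
```python
from h import *
im=cv2.imread("pics/w5.png");im4=cv2.imread("pics/w4.png")
a=cv2.resize(im[40:220,350:480],None,fx=3,fy=3,interpolation=cv2.INTER_CUBIC)
b=cv2.resize(im4[90:270,330:460],None,fx=3,fy=3,interpolation=cv2.INTER_CUBIC)
cv2.imwrite("pics/z.png",np.hstack([a,b]))
```

```text
(no output)
```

View pics/z.png

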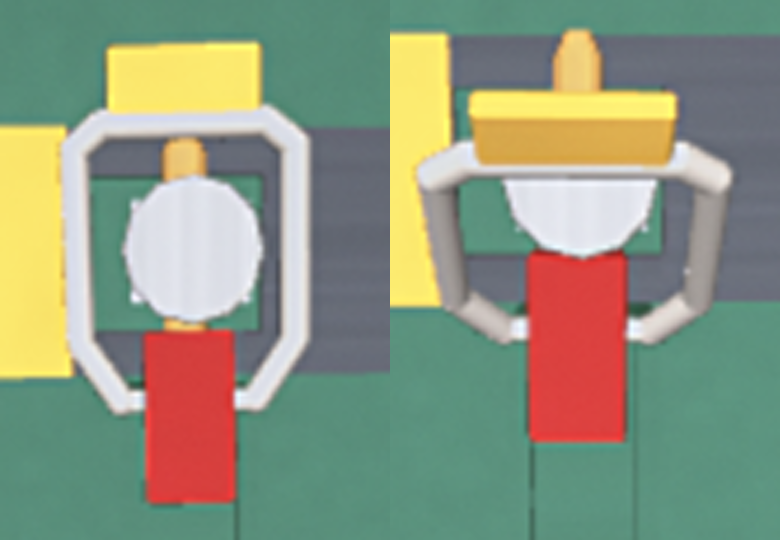

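The crop shows a gap of about 2 mm between the head and the stud. That is within the limit, but I'll close it with another gentle push.

carry_out(
  rows=[
    [9, 5, -30, 0],
    [9, 5, -65, 0],
    [9, 5, -95, 0],
    [9, 5, -112, 0],
    [9, 5, -114, 0],
    [11, 13, -114, 0],
    [13, 20, -114, 0],
    [15, 27, -114, 0],
    [15, 29, -114, 0],
    [16, 31, -114, 0],
    [16, 32, -114, 0],
    [17, 33, -114, 0],
    [17, 34, -114, 0],
    [17, 34, -114, 0],
  ],
)

```text
time: 12.18
tool_pos: [454.7, 58.0, 71.3]
tcp_rot: [-0.706, 1.56, -0.99]
contact_force: [-4.4, -13.8, 6.5]
grip_width: 0.1
```

carry_out(
  rows=[
    [-1, -2, 0, 0],
    [-2, -5, 0, 0],
    [-4, -13, 0, 0],
    [-6, -22, 0, 0],
    [-6, -22, 30, 0],
    [-6, -22, 70, 0],
    [-15, -31, 113, 0],
    [-15, -31, 113, 0],
    [-15, -31, 113, 0],
  ],
)

```text
time: 12.93
tool_pos: [440.7, 26.1, 186.6]
tcp_rot: [-0.403, 1.556, -0.688]
contact_force: [0.1, 0.3, 0.0]
grip_width: 0.4
```

Run:
```python
from h import *
o=get_obs();im=capture("wrist");s=capture("side");print(o["time"],o["tool_pos"],o["contact_force"])
im=cv2.resize(im,(800,600),interpolation=cv2.INTER_CUBIC)
a=cv2.resize(im[40:220,350:480],(390,540),interpolation=cv2.INTER_CUBIC)
b=cv2.resize(s[170:278,165:245],(400,540),interpolation=cv2.INTER_CUBIC)
cv2.imwrite("pics/z2.png",np.hstack([a,b])[:,:,::-1])
```

```text
12.9333 [440.712  26.141 186.564] [0.131 0.292 0.017]
```

View pics/z2.png

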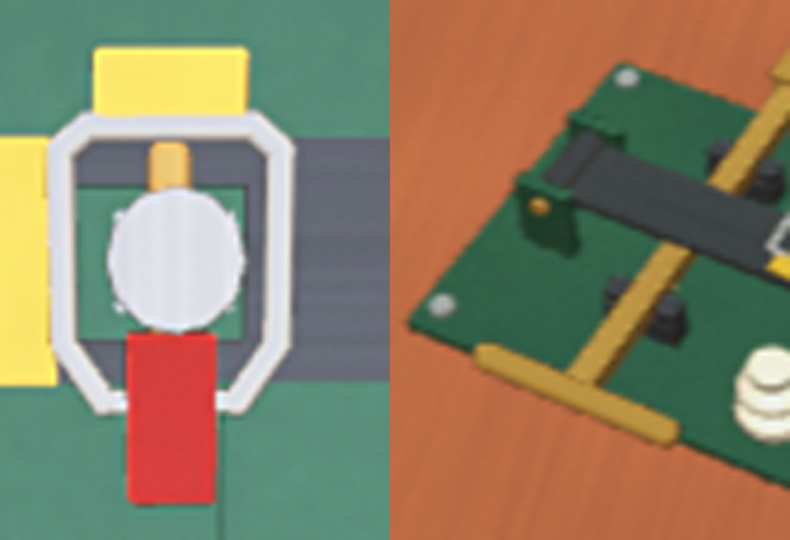

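The gap is closed: the head touches the stud, the loop lies flat round it, and the arm, key and insulator are in place. I'm handing in the job.

```bash
python3 -c "
from plant import *
print(close_job())"
```

```text
the job is handed in; nothing more can be done
None
```

I locked the key in its rack and handed the job in at about 13 s of robot time. Handing in gives no verdict, so what follows rests on my own readings.

- **Arm:** I swung it down to its stop, where the fingertips read z 52.1 at about 13 N against a top face at z 52. In the later pictures it lies flat.
- **Pin:** I pushed it through the cross hole until it met the stud at about 5.6 N, with the loop still raised about 0.9 rad.
- **Loop:** I swung it over the stud's end and down. The fingertips on the tab read z 74.5 against an expected 76 for flat, which is within the 2 mm calibration. The pictures show the loop round the stud, but from above they can't tell small angles apart.

One check disagreed. After the loop was down, the pin's head stood about 2 mm off the stud, which was within the 4 mm limit. I pushed it home again at about 14 N. The last picture shows the gap closed, the loop flat, the key in its saddles and the insulator standing where it was. The gripper was clear, with contact force near zero. I did not check the wedges, lamp, mug and tin again; the robot did no work near them.

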